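# Log a bound report and set the binding press two turns open

### The arm

A 6-joint arm with a two-finger parallel gripper is mounted at the origin on the work surface. World frame = base frame: x ahead of the robot, y to its left, z up, the work surface at z = 0. Lengths are in mm, angles in degrees, forces in N, time in s.
With the tool pointing down it reaches from about 275 to 850 mm from the base axis. Payload 5.2 kg.
Tool frame: the origin (TCP) lies midway between the tips of the shut fingers; the grasp point (between the pads) lies 19 mm behind it (env.pinch_z is the distance from the TCP to the grasp point, in mm); x points along the fingers, y is the direction in which the jaws open and shut, and the axes are right-handed (so a half turn about x gives the same grasp; the last joint's range is limited). The gripper opens to 85 mm and grips with 20 to 120 N. Pads are 22 mm wide; open, the fingers measure 114 mm over their backs; the gripper's body (76 mm by 85 mm) begins 54 mm behind the grasp point. The pads swing forward as they close: fully open they stand 13 mm farther back than shut.
Start: joints at [-78.598, 14.817, 87.949, -0, 77.235, -11.62], TCP at [215.112, -506.193, 231.31] pointing down, gripper open.
Joint ranges: [-179.93, 179.93], [-52.35, 119.4], [10.71, 147.94], [-69.91, 249.91], [12.55, 155.21], [-178.61, 178.61]. Speed limits (degrees/s): [147.25, 147.25, 180, 180, 180, 180].

### API

Orientations are given as [roll, pitch, yaw] about the fixed x, y, z axes, in that order (R = Rz(yaw) Ry(pitch) Rx(roll)).
In Python, from cell import env, ik, eyes gives the robot as it stands. The module is installed in compiled form; this text tells all that it offers. Calls block until the motion is done:
- env.move_to(position, orientation): joint-space move of the TCP to a pose.
- env.servo_line(position, orientation=None, max_speed=150, guard=None): straight line of the TCP; orientation=None keeps the orientation; max_speed is the mean speed in mm/s. With guard (N) it stops when the force on the tool has changed by that much, and returns True; else False.
- env.movej(angles): joint-space move.
- env.move_gripper(opening, force=None): finger opening in mm; force is the grip in N (None keeps the last); returns when the fingers have stopped.
- env.pause(seconds).
- ik(position, orientation): joint angles nearest the present ones, or None.
- env.get_state(): the state.
- eyes.grab_frame(name): name is "side" or "top"; returns (picture, depth): 480x640x3 uint8, blue, green, red; 480x640 float32, mm along the optical axis (not along the pixel's ray), 0 where there is no reading.
- eyes.camera_model(name): a dict with "fx", "fy", "cx", "cy" (pixels), "R" (3x3) and "t" (3): a world point X has camera coordinates R X + t. Camera axes: x right, y down, z forward; pixel columns grow to the right and rows downward; lengths in mm; the calibration is good to about 2 mm. A picture is of the moment at which its call begins. camera_model takes no time and is no camera call.
A pose or a line that the arm cannot do raises env.IKError and nothing moves.
- env.hand_in(): hands the job in, once; it reports no verdict.
Trained networks look in the newest picture that a camera, given by its name, has taken for a name from the list of things; names that differ only in an ending like _2 or _b are one class to them, and where a whole thing is asked for, a point or a joint stands for the part that bears it (a point fixed in the world has none). Each returns a list of dicts, best first, with "confidence" (0 to 1); they miss things now and then, are a little off and sometimes report something else, mostly with a low value. They report only what shows in the picture. A call takes as long as a camera call.
- eyes.look_for(camera, target): "rect" ([left, top, right, bottom] in pixels, round what is visible of it).
The state is a dict: "time": time; "q": joint angles; "dq": joint speeds; "joint_torque": joint torques, N m; "ee_pos": TCP position; "tcp_rot": TCP orientation; "wrist_force": force on the tool from outside, world axes, zero at the start; "moment": the same for the moment, N m; "finger_gap": finger opening in mm.
Only numpy, scipy, OpenCV 4.12 (cv2) and the standard library are available. Lean on these libraries where they do the work, as an engineer would, in place of code of your own. Each camera call takes 0.05 s, during which the arm holds its last target. There are 200 camera calls.

### The job

Log the job first: squeeze the trigger of the hand scanner in its cradle all the way in and let it spring back out. Then turn the press's handwheel clockwise by its upright handle until it is hard down on its stop, and back it off exactly two full turns. Finish there with the handle still gripped in the fingers: do not let go of it, and leave the other things on the desk where they are.

Things in the scene. Friction and masses are not known exactly. Their poses are not given: they have to be found in the camera images.
- press: Grey steel binding press fixed to the desk, base 220 (its x) by 270 (its y) mm; a crosshead on two columns carries an upright screw with a dark steel handwheel, its highest part. Origin: centre of its underside on the desk, z up, on the wheel's axis. Wheel rim: ring 136 mm across, 14 mm thick, top 204 mm above the desk; hub top 207 mm. It stands left or right of the scanner.
- hub (a point): Point on the wheel's turning axis, 240 mm above the desk: level with the middle of the upright handle.
- crank: The wheel's upright round black handle, 24 mm diameter, 64 mm tall, standing on the rim, its axis 68 mm from the wheel's axis, 206 to 270 mm above the desk. Origin: centre of its foot. It revolves freely about its own upright axis, so gripping fingers can keep their direction while carrying it round the circle.
- wheel (a joint): Wheel angle, rad: 0 is closed, hard on the stop; grows anticlockwise seen from above (opening), two turns = 12.57, upper end 25.1. At q the handle stands at angle q anticlockwise from the press's +x axis, seen from the wheel's axis. Starts between 2.0 and 5.2; stays where left; turning takes 2 to 3 N at the handle, and the platen below follows, 6 mm a turn.
- scanner: Pistol-shaped hand scanner lying on its side in a cradle fixed to the desk. Origin: underside centre of its base plate (150 x by 240 y by 8 mm), z up. In its frame, mm: head x 18 to 72, y -70 to 71, z 39 to 81, beam along +y to a ticket plate at y 112; grip running along -x, x 21 to -69, y -35 (back) to -3 (front), 28 thick around z 60, free below. Trigger on its +y side.
- trigger (a joint): Trigger angle, rad: 0 released, 0.35 fully squeezed. Black blade 46 mm long, 8 thick, 20 tall around z 60, hinged about an upright axis at x 20, y 4 mm of the scanner's frame, pointing along -x; released it splays 0.4 rad from the grip (free end x -22, y 22); squeezed (towards -y) it lies nearly along the grip. A spring pushes it out; full squeeze takes about 6 N.
- squeeze (a point): Point on the scanner, x -14, y -13, z 60 mm of its frame: midway between the back of the grip and the front of the squeezed trigger blade. Pinched here along the scanner's y, across grip and blade, the width is 57 to 62 mm released and 45 mm squeezed.
- mug: White mug, bystander, 80 mm wide, 95 tall; origin under its centre.
- pen_pot: Metal pot of pens, bystander, 82 mm wide, about 170 tall with pens; origin under its centre.
- memo_box: Striped memo block, bystander, 90 mm cube; origin under its centre.
- stapler: Stapler, bystander, 150 by 36 mm, about 48 tall; origin under its centre.
- calculator: Desk calculator, bystander, 140 by 85 mm, 18 tall; origin under its centre.
- tape: Tape dispenser, bystander, 150 by 55 mm, 86 tall; origin under its centre.

How it is judged (in metres and radians):
On the way, in this order (a step that is already met when the one before it is completed fails the run):
1. the scanner's trigger is squeezed in (past 0.28 of 0.35 rad) (value of joint trigger above 0.28 rad), for 0.1 s.
2. the trigger has sprung back out (value of joint trigger below 0.06 rad), for 0.1 s.
3. the handwheel is closed on its stop (within 0.06 rad) (value of joint wheel below 0.06 rad), for 0.1 s.
At the end, for the whole second after the job is handed in: The wheel stands still two turns open from its stop (12.57 rad, within 0.35 rad or 20 degrees), the fingers still grip its handle (more than 2 N), the trigger is out (value of joint wheel between 12.22 and 12.92 rad and velocity of joint wheel between -0.1 and 0.1 rad/s and contact force between the fingers and crank above 2 N and value of joint trigger below 0.06 rad); the arm keeps its last pose, push and grip.
It fails at once if a bystander (mug, pen pot, memo box, stapler, calculator, tape dispenser) is moved more than 30 mm (distance of any of mug, pen_pot, memo_box, stapler, calculator, tape from where it was at the start of the episode above 0.03 m).
It also fails if it takes over 72 s, if anything falls off the work surface, if the arm or the gripper's body presses on something with over 40 N, if the wrist force passes 120 N, or if a joint passes its speed limit or range.

## Working session

There is one attempt and no reset: what is moved stays moved. The work goes in short steps, each a Python script; the robot and the scene stay as the last script left them, time stands still between calls to the robot, and variables do not carry over. Pictures are saved under pics/ and viewed, about 8 in all and at most 12, crops included, and the job is handed in when it is done.

```bash
mkdir -p pics; cat > s.py <<'E'
from cell import env, ik, eyes
import cv2, numpy as np
for n in ("top","side"):
    im,d=eyes.grab_frame(n); cv2.imwrite(f"pics/{n}0.png",im); np.save(f"{n}d.npy",d)
    m=eyes.camera_model(n); print(n,{k:np.round(v,3).tolist() for k,v in m.items()})
    for t in ("press","crank","scanner","trigger","mug","pen_pot","memo_box","stapler","calculator","tape"):
        print(t,[(np.round(r["rect"]).tolist(),round(r["confidence"],2)) for r in eyes.look_for(n,t)[:2]])
print(env.get_state()["time"])
E
python3 s.py
```

```text
top {'fx': 531.564, 'fy': 531.564, 'cx': 322.067, 'cy': 234.884, 'R': [[-0.022, -1.0, 0.016], [-0.997, 0.021, -0.08], [0.079, -0.017, -0.997]], 't': [10.359, 600.735, 958.756]}
press [([364.0, 220.0, 542.0, 343.0], 0.62)]
crank [([499.0, 294.0, 530.0, 312.0], 0.58)]
scanner [([110.0, 225.0, 267.0, 338.0], 0.87)]
trigger [([177.0, 270.0, 187.0, 294.0], 0.67)]
mug []
pen_pot [([210.0, 120.0, 267.0, 182.0], 0.97), ([177.0, 272.0, 187.0, 293.0], 0.41)]
memo_box [([290.0, 118.0, 344.0, 179.0], 0.93)]
stapler [([413.0, 236.0, 532.0, 332.0], 0.74)]
calculator [([362.0, 221.0, 545.0, 344.0], 0.66), ([296.0, 299.0, 350.0, 384.0], 0.63)]
tape [([413.0, 122.0, 445.0, 203.0], 0.69), ([498.0, 295.0, 529.0, 312.0], 0.24)]
side {'fx': 461.926, 'fy': 461.926, 'cx': 323.29, 'cy': 238.629, 'R': [[0.937, -0.35, -0.012], [-0.175, -0.439, -0.881], [0.303, 0.828, -0.473]], 't': [-517.18, 241.818, 650.727]}
press [([246.0, 262.0, 479.0, 479.0], 0.74)]
crank [([333.0, 276.0, 359.0, 342.0], 0.93), ([367.0, 189.0, 411.0, 272.0], 0.44)]
scanner [([219.0, 204.0, 326.0, 295.0], 0.76)]
trigger [([259.0, 230.0, 273.0, 240.0], 0.49)]
mug [([346.0, 198.0, 380.0, 247.0], 0.93)]
pen_pot [([365.0, 186.0, 410.0, 274.0], 0.8)]
memo_box [([395.0, 238.0, 462.0, 312.0], 0.96)]
stapler [([362.0, 284.0, 397.0, 317.0], 0.76)]
calculator [([193.0, 308.0, 287.0, 364.0], 0.56)]
tape [([432.0, 321.0, 536.0, 397.0], 0.85)]
1.1
```

View pics/top0.png

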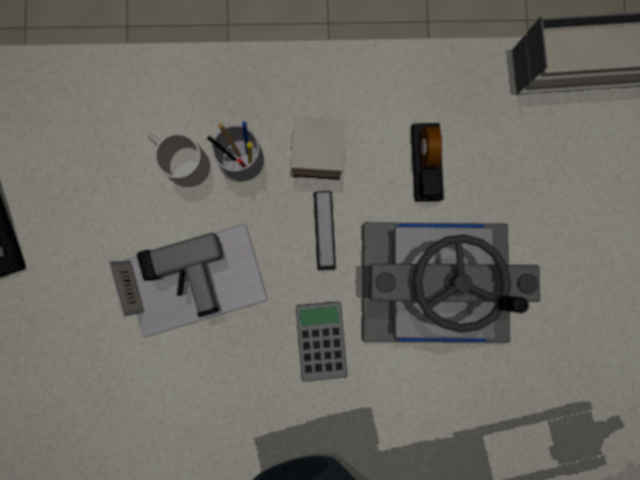

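View pics/side0.png

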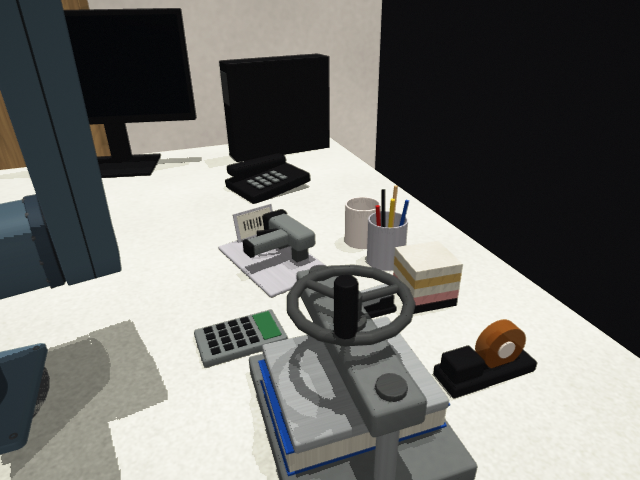

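The top view shows the scanner on the left: head at (148–220, 235–278), grip pointing down to (208, 310), ticket at (127, 287) on its +y side. The press is on the right, with its hub at (462, 283) and handle top at (515, 304). The calculator (322, 340) and stapler (325, 230) sit between them. In the side view the handle is the black cylinder at (345, 306). Next I measure from the depth.

```bash
cat > m.py <<'E'
from cell import env, ik, eyes
import cv2, numpy as np
from scipy.optimize import least_squares
def cloud(n,d):
    m=eyes.camera_model(n); v,u=np.mgrid[:480,:640]
    c=np.stack([(u-m["cx"])/m["fx"]*d,(v-m["cy"])/m["fy"]*d,d],-1)
    return (c-np.array(m["t"]))@np.array(m["R"])
E
cat > a.py <<'E'
from m import *
P=cloud("top",np.load("topd.npy"))
def sel(l,t,r,b,z0,z1):
    p=P[t:b,l:r].reshape(-1,3); return p[(p[:,2]>z0)&(p[:,2]<z1)]
h=sel(100,215,275,345,75.,95)
print("table z",np.median(P[350:400,100:200,2]), "hist",np.histogram(sel(100,215,275,345,20,120)[:,2],bins=np.arange(20,125,5)))
for z0 in (77,):
    h=sel(135,215,235,345,z0,95); print("head",len(h),cv2.minAreaRect(h[:,:2].astype(np.float32)),np.median(h[:,2]))
g=sel(180,265,235,345,50,77); print("grip",len(g),cv2.minAreaRect(g[:,:2].astype(np.float32)),np.median(g[:,2]))
w=sel(400,220,530,345,190,210); 
f=lambda s:np.hypot(w[:,0]-s[0],w[:,1]-s[1])
c=w[:,:2].mean(0)
for _ in range(5):
    k=f(c)>50; ww=w[k]
    r=least_squares(lambda s:np.hypot(ww[:,0]-s[0],ww[:,1]-s[1])-s[2],[*c,60],loss="soft_l1"); c=r.x[:2]
print("wheel",r.x,np.median(ww[:,2]),len(ww))
k=sel(480,280,540,325,255,290); print("crank top",k.mean(0),len(k),np.ptp(k,axis=0))
b=sel(355,215,415,350,10,60); print("base left",cv2.minAreaRect(b[:,:2].astype(np.float32)),np.median(b[:,2]))
b=sel(355,215,515,350,10,60); print("base",cv2.minAreaRect(b[:,:2].astype(np.float32)),np.median(b[:,2]))
e=sel(355,215,550,350,130,188); print("crosshead",cv2.minAreaRect(e[:,:2].astype(np.float32)),np.median(e[:,2]))
Pl=sel(130,225,275,340,4,14); print("plate",cv2.minAreaRect(Pl[:,:2].astype(np.float32)),len(Pl))
E
python3 a.py
```

```text
table z -0.8673330912740679 hist (array([  82,   77,   79,   85,   91,   93,  148,  158,  172,  389, 1297,
       1760,  242,    1,    0,    0,    0,    0,    0,    0]), array([ 20,  25,  30,  35,  40,  45,  50,  55,  60,  65,  70,  75,  80,
        85,  90,  95, 100, 105, 110, 115, 120]))
head 1243 ((526.35302734375, 239.52828979492188), (130.2632293701172, 139.4467315673828), 12.301965713500977) 78.52685994092121
grip 1173 ((505.6658630371094, 222.37452697753906), (95.602294921875, 55.06049346923828), 15.913971900939941) 72.38711771893998
wheel [ 510.58485514 -208.6485223    66.4807916 ] 202.21350286734796 2639
crank top [ 479.56228444 -268.35072302  267.90048559] 277 [23.36857027 22.97494986 17.82056623]
base left ((513.2976684570312, -122.66595458984375), (94.31104278564453, 218.11012268066406), 88.35881805419922) 29.34568996541973
base ((510.50714111328125, -211.0537872314453), (271.1740417480469, 220.60333251953125), 88.35881805419922) 29.351027517349692
crosshead ((510.4629211425781, -210.18585205078125), (269.424560546875, 60.14762878417969), 88.0719223022461) 164.73588199638368
plate ((520.565185546875, 219.52896118164062), (207.69708251953125, 269.3988037109375), 2.518862009048462) 6329
```

Everything agrees with the given sizes. Wheel radius is 66.5 at z 202, the handle is 67 mm from the axis at z 268, and the base is 271 x 220. Press yaw is about -1.7°, so q starts near 4.26. Next I refine the scanner pose with its outline and check reachability.

```bash
cat > b.py <<'E'
from m import *
P=cloud("top",np.load("topd.npy"))
p=P[215:345,135:235].reshape(-1,3); p=p[(p[:,2]>69.5)&(p[:,2]<95)]
box=lambda q,x0,x1,y0,y1: np.hypot(np.maximum(0,np.maximum(x0-q[:,0],q[:,0]-x1)),np.maximum(0,np.maximum(y0-q[:,1],q[:,1]-y1)))
def loc(s):
    c,n=np.cos(s[2]),np.sin(s[2]); d=p[:,:2]-s[:2]; return np.c_[d[:,0]*c+d[:,1]*n,-d[:,0]*n+d[:,1]*c]
res=lambda s:(lambda q:np.minimum(box(q,20,70,-68,69),box(q,-67,25,-33,-5)))(loc(s))
best=min((least_squares(res,[500+dx,230+dy,a],loss="soft_l1") for dx in(-15,0,15) for dy in(-15,0,15) for a in(.15,.3)),key=lambda r:r.cost)
s=best.x; q=loc(s); print("scanner",s[:2],np.degrees(s[2]),"rms",np.sqrt((res(s)**2).mean()),len(p))
H=q[q[:,0]>30]; G=q[q[:,0]<5]
print("head y",np.percentile(H[:,1],[1,99]),"x max",np.percentile(q[:,0],[1,99]),"grip y",np.percentile(G[:,1],[2,50,98]))
c,n=np.cos(s[2]),np.sin(s[2]); W=lambda x,y:(s[0]+c*x-n*y,s[1]+n*x+c*y)
print("squeeze",W(-14,-13),"tip",W(-22,22))
yd=np.degrees(s[2]); st=env.get_state(); print(st["tcp_rot"],st["wrist_force"])
for z in (400,200,37): print(z,ik([*W(-14,-13),z],[0,90,yd]),ik([*W(-14,-13),z],[0,90,yd+180]))
for x,y,z in ((215,-506,400),(479.5,-268.5,380),(442,-210,221),(578,-210,221),(510,-142,221),(510,-278,221)): print(np.round([ik([x,y,z],[0,90,a]) or [0]*6 for a in(0,-90,90,180)],0)[:,[0,1,2,4,5]].tolist())
E
python3 b.py
```

```text
scanner [522.6360461  235.52192121] 15.224709861102994 rms 1.8872518004692949 3185
head y [-68.1721673   68.98434205] x max [-64.18432854  69.48556653] grip y [-34.27851681 -19.31254402  13.79918625]
squeeze (np.float64(512.5412688319167), np.float64(219.30170321376755)) tip (np.float64(495.63085544646657), np.float64(250.97247710916184))
[-81.67777462  89.99717037 121.34226056] [-0.30059808  0.05258221 -0.30995469]
400 [ 11.700878    12.57746538  67.92188291   0.          99.50065171
 -93.52383186] [ 1.17008780e+01  1.25774654e+01  6.79218829e+01 -2.54444375e-14
  9.95006517e+01  8.64761681e+01]
200 [ 11.700878    16.88166411  89.6458378    0.          73.47249808
 -93.52383186] [ 1.17008780e+01  1.68816641e+01  8.96458378e+01 -2.54444375e-14
  7.34724981e+01  8.64761681e+01]
37 [ 1.17008780e+01  2.71686473e+01  1.00123724e+02 -2.54444375e-14
  5.27076291e+01 -9.35238319e+01] [ 1.17008780e+01  2.71686473e+01  1.00123724e+02 -2.54444375e-14
  5.27076291e+01  8.64761681e+01]Traceback (most recent call last):
  File "b.py", line 16, in <module>
    for x,y,z in ((215,-506,400),(479.5,-268.5,380),(442,-210,221),(578,-210,221),(510,-142,221),(510,-278,221)): print(np.round([ik([x,y,z],[0,90,a]) or [0]*6 for a in(0,-90,90,180)],0)[:,[0,1,2,4,5]].tolist())
                                                                                                                                  ^^^^^^^^^^^^^^^^^^^^^^^^^^^^^
ValueError: The truth value of an array with more than one element is ambiguous. Use a.any() or a.all()
```

```bash
cat > c.py <<'E'
from m import *
s=np.array([522.64,235.52]); yd=15.2; a=np.radians(yd)
R=np.array([[np.cos(a),-np.sin(a)],[np.sin(a),np.cos(a)]])
W=lambda x,y,z:[*(s+R@[x,y]),z]
o=[0,90,yd]
st=env.get_state(); env.servo_line([*st["ee_pos"][:2],400],max_speed=250)
env.move_to(W(-14,-11,400),o); env.move_gripper(85,25)
print(env.servo_line(W(-14,-11,110),max_speed=250))
f0=np.array(env.get_state()["wrist_force"])
print("guard",env.servo_line(W(-14,-11,37),max_speed=80,guard=6))
st=env.get_state(); print(st["time"],st["ee_pos"],st["wrist_force"]-f0)
im,_=eyes.grab_frame("side"); cv2.imwrite("pics/side1.png",im[150:350,150:417].repeat(3,0).repeat(3,1))
E
python3 c.py
```

```text
False
guard False
7.275 [512.48894498 221.34629754  37.49907614] [0.13940868 0.32927192 0.41579764]
```

View pics/side1.png

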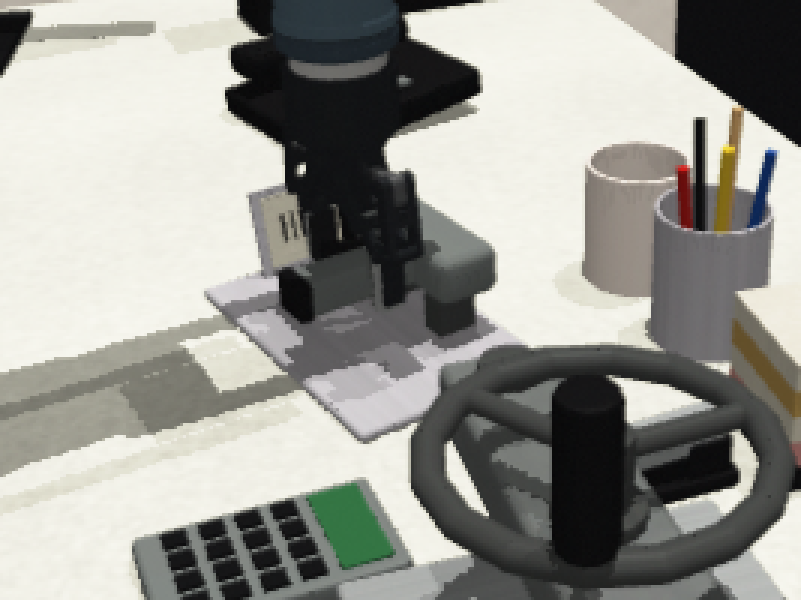

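The fingers straddle the grip: the near finger is behind it at (390, 270), the other is on the trigger side, and nothing has been touched. Now I centre and squeeze.

```bash
cat > d.py <<'E'
from m import *
s=np.array([522.64,235.52]); yd=15.2; a=np.radians(yd)
R=np.array([[np.cos(a),-np.sin(a)],[np.sin(a),np.cos(a)]])
W=lambda x,y,z:[*(s+R@[x,y]),z]
def show(t):
    st=env.get_state(); f=np.array(st["wrist_force"]); print(t,round(st["time"],2),"gap",round(float(st["finger_gap"]),2),"f local",R.T@f[:2],f[2])
env.servo_line(W(-14,-13.5,37),max_speed=50); show("centred")
for g,F in ((66,30),(58,30),(51,30),(40,30)):
    env.move_gripper(g,F); show(g)
env.pause(.3); show("held")
E
python3 d.py
```

```text
centred 7.58 gap 84.83 f local [-0.3143191  -0.08109003] -1.1169457388108466
66 7.91 gap 65.81 f local [-0.35552756  2.44482372] 2.5709325382998363
58 8.16 gap 58.22 f local [-1.69024458  4.71909202] 2.7136914923160917
51 8.4 gap 51.29 f local [-0.4175969   3.79559784] 2.335402534472852
40 8.62 gap 43.89 f local [-1.95841764  8.90637916] 4.794464605037756
held 8.92 gap 44.15 f local [-1.38535541  9.81957351] 5.249053050567494
```

Gap 44 mm with force on both sides, so the trigger is fully squeezed. Release, lift clear, check the trigger from the top camera later, and go to the handle.

```bash
cat > e.py <<'E'
from m import *
s=np.array([522.64,235.52]); yd=15.2; a=np.radians(yd)
R=np.array([[np.cos(a),-np.sin(a)],[np.sin(a),np.cos(a)]])
W=lambda x,y,z:[*(s+R@[x,y]),z]
def show(t):
    st=env.get_state(); print(t,round(st["time"],2),"gap",round(float(st["finger_gap"]),2),np.round(st["ee_pos"],1),np.round(st["wrist_force"],1))
env.move_gripper(85,30); env.pause(.2); show("open")
env.servo_line(W(-14,-12,37),max_speed=50)
print(env.servo_line(W(-14,-12,130),max_speed=120,guard=15)); env.servo_line(W(-14,-12,390),max_speed=250); show("up")
c=[479.6,-268.6]
env.move_to([*c,390],[0,90,0]); env.servo_line([*c,285],max_speed=200); show("above")
im,_=eyes.grab_frame("top"); print(eyes.look_for("top","trigger")[:1]); cv2.imwrite("pics/top1.png",im[215:345,100:280].repeat(4,0).repeat(4,1))
print("guard",env.servo_line([*c,221],max_speed=80,guard=8)); show("down")
im,_=eyes.grab_frame("side"); cv2.imwrite("pics/side2.png",im[200:400,230:497].repeat(3,0).repeat(3,1))
E
python3 e.py; python3 -c "
import cv2,numpy as np
a=cv2.imread('pics/top1.png');b=cv2.imread('pics/side2.png')
a=cv2.resize(a,(400,289));b=cv2.resize(b,(400,300));cv2.imwrite('pics/both.png',np.hstack([cv2.resize(a,(400,300)),b]))"
```

```text
open 9.6 gap 85.18 [512.8 218.6  37. ] [0.6 0.5 0.1]
False
up 11.97 gap 84.77 [511.8 220.2 388.3] [-0.2  0.4 -0.1]
above 14.43 gap 84.96 [ 480.3 -268.4  286. ] [ 0.5 -0.2  0.6]
[{'rect': [177.1, 269.0, 184.9, 295.0], 'confidence': 0.5}]
guard False
down 15.47 gap 85.15 [ 479.9 -268.9  221.5] [-0.8 -0.1  0.1]
```

View pics/both.png

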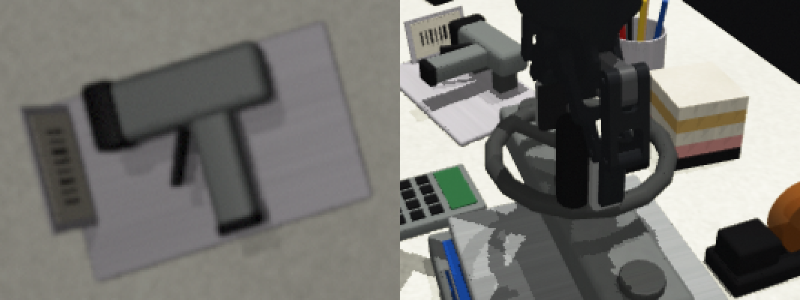

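Left crop: the trigger is splayed out again at (182, 155), same rect as at the start. Right crop: the handle (573, 160) is between the fingers, and the near finger is at (610, 170). Now grip.

```bash
cat > f.py <<'E'
from m import *
def show(t):
    st=env.get_state(); print(t,round(st["time"],2),"gap",round(float(st["finger_gap"]),2),np.round(st["ee_pos"],1),np.round(st["wrist_force"],1))
env.move_gripper(34,45); show("34"); env.move_gripper(15,45); show("grip")
C=np.array([510.5,-209.8]); p=np.array(env.get_state()["ee_pos"][:2]); d=p-C; r=np.hypot(*d); q0=np.arctan2(d[1],d[0])
print(r,np.degrees(q0)+1.7)
# first 30 deg clockwise
for k in (10,20,30):
    a=q0-np.radians(k); print(env.servo_line([*(C+68*np.array([np.cos(a),np.sin(a)])),221],max_speed=100,guard=25)); 
    st=env.get_state(); u=np.array([np.cos(a),np.sin(a)]); f=np.array(st["wrist_force"][:2]); show(k); print("radial",f@u,"tang ccw",f@[-u[1],u[0]])
E
python3 f.py
```

```text
34 16.07 gap 33.68 [ 479.6 -268.6  221. ] [-0.5 -0.6 -0.7]
grip 16.32 gap 23.04 [ 479.6 -269.6  221.4] [-1.8 -3.9  1.2]
67.2704576915913 -115.61623136431179
False
10 16.58 gap 22.9 [ 469.5 -262.7  221.4] [1.1 3.6 4.9]
radial -3.5333761133712414 tang ccw -1.2530850774675812
False
20 16.85 gap 22.99 [ 461.4 -254.7  221.4] [3.4 4.8 3.3]
radial -5.768829574640572 tang ccw -1.2278414149699146
False
30 17.12 gap 23.11 [ 454.6 -245.4  221.4] [5.6 3.6 2.4]
radial -6.627265450072018 tang ccw 0.033017031357111204
```

```bash
cat > h.py <<'E'
from m import *
C=np.array([510.5,-209.8])
U=lambda a:np.array([np.cos(a),np.sin(a)])
def ang():
    d=np.array(env.get_state()["ee_pos"][:2])-C; return np.arctan2(d[1],d[0])
def rep(t):
    st=env.get_state(); d=np.array(st["ee_pos"][:2])-C; a=np.arctan2(d[1],d[0]); u=U(a); f=np.array(st["wrist_force"][:2])
    print(t,round(st["time"],2),"gap %.1f world ang %.1f r %.1f radial %.1f tang %.1f fz %.1f"%(st["finger_gap"],np.degrees(a),np.hypot(*d),f@u,f@[-u[1],u[0]],st["wrist_force"][2]))
def go(deg,v=100,guard=25):
    return env.servo_line([*(C+68*U(np.radians(deg))),221],max_speed=v,guard=guard)
E
cat > g.py <<'E'
from h import *
a=np.degrees(ang())%360
for i,k in enumerate(np.linspace(a,12,16)[1:]):
    g=go(k)
    if g or i%3==2: rep(f"{k:.0f} {g}")
    if g: break
else:
    for k in (7,3,0,-2,-4,-6,-8,-10,-12):
        g=go(k,30,14); rep(f"{k} {g}")
        if g: break
    env.pause(.3); rep("hold")
E
python3 g.py
```

```text
172 False 18.04 gap 23.0 world ang 172.3 r 65.4 radial -8.3 tang -1.9 fz -0.7
132 False 18.97 gap 22.6 world ang 131.7 r 65.7 radial -4.6 tang -1.4 fz 0.5
92 False 19.89 gap 23.0 world ang 91.8 r 67.2 radial -5.0 tang -1.4 fz 3.9
52 False 20.82 gap 23.4 world ang 52.3 r 69.0 radial 3.0 tang -0.5 fz 6.0
12 False 21.74 gap 22.9 world ang 12.1 r 70.3 radial 9.2 tang -3.0 fz 2.4
7 False 22.09 gap 23.2 world ang 7.6 r 70.4 radial 10.0 tang 0.2 fz 1.4
3 False 22.4 gap 22.9 world ang 3.6 r 70.5 radial 11.1 tang -0.1 fz 1.4
0 False 22.67 gap 23.0 world ang 0.7 r 70.5 radial 11.5 tang -0.2 fz 2.7
-2 False 22.92 gap 22.9 world ang -1.3 r 70.6 radial 11.8 tang 1.0 fz 1.3
-4 False 23.17 gap 22.7 world ang -2.3 r 70.5 radial 10.9 tang 3.5 fz 2.0
-6 False 23.42 gap 22.8 world ang -2.4 r 70.5 radial 12.2 tang 9.9 fz 4.2
-8 False 23.67 gap 23.2 world ang -2.5 r 70.5 radial 12.2 tang 16.9 fz 4.7
-10 False 23.92 gap 23.2 world ang -2.6 r 70.5 radial 13.5 tang 23.5 fz 5.3
-12 False 24.17 gap 23.0 world ang -2.7 r 70.5 radial 13.7 tang 30.3 fz 6.2
hold 24.47 gap 22.6 world ang -2.7 r 70.5 radial 14.7 tang 30.6 fz 6.1
```

The stop shows clearly at world angle -2.5° (expected -1.7°), pressed with 30 N. The radial readings place the axis 2.5 mm farther in x, so I correct for that and back off two turns.

```bash
sed -i 's/510.5,-209.8/513.0,-210.2/' h.py; cat > i.py <<'E'
from h import *
S=np.degrees(ang()); S=-2.5; rep("start")
for i in range(1,49):
    g=go(S+15*i,100,60 if i==1 else 25)
    if g or i%6==0: rep(f"{i*15} {g}")
    if g: break
env.pause(.3); rep("end")
im,_=eyes.grab_frame("top"); cv2.imwrite("pics/top2.png",im)
im,_=eyes.grab_frame("side"); cv2.imwrite("pics/side3.png",im)
print(eyes.look_for("top","trigger")[:1])
E
python3 i.py
```

```text
start 24.47 gap 22.6 world ang -2.4 r 68.0 radial 14.8 tang 30.5 fz 6.1
90 False 26.52 gap 22.9 world ang 88.8 r 67.8 radial -3.4 tang 1.7 fz 5.6
180 False 28.48 gap 23.2 world ang 177.3 r 67.8 radial -0.6 tang 1.8 fz 7.0
270 False 30.43 gap 23.3 world ang -91.8 r 68.3 radial 4.5 tang 1.7 fz 5.6
360 False 32.38 gap 22.8 world ang -0.7 r 68.1 radial 1.0 tang 0.9 fz 7.2
450 False 34.33 gap 22.6 world ang 88.2 r 67.8 radial -3.7 tang 1.6 fz 7.4
540 False 36.27 gap 22.7 world ang 177.3 r 67.9 radial -0.7 tang 0.7 fz 7.0
630 False 38.23 gap 22.9 world ang -91.7 r 68.2 radial 4.2 tang 2.0 fz 6.4
720 False 40.17 gap 23.1 world ang -0.7 r 68.1 radial 0.7 tang 1.9 fz 6.9
end 40.48 gap 22.9 world ang -1.0 r 68.1 radial 0.7 tang 1.7 fz 7.8
[{'rect': [177.3, 269.0, 185.8, 296.3], 'confidence': 0.62}]
```

View pics/side3.png

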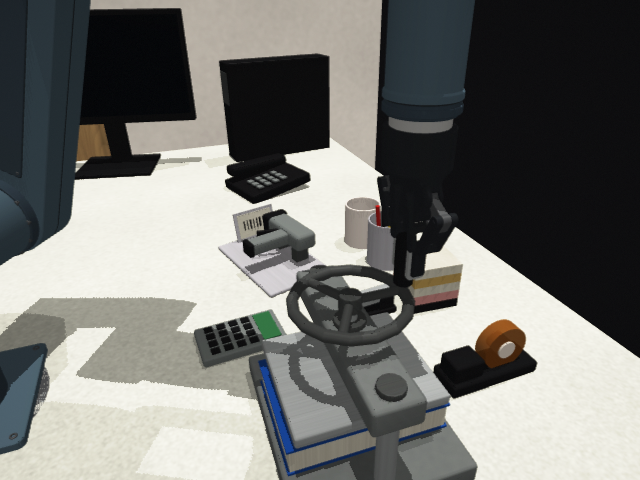

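The handle is gripped at the far right of the wheel (400, 265), on the +x side. The trigger is out, and the mug, pot, memo block, calculator and tape are where they were. Handing in.

```bash
python3 -c "
from h import *
rep('final'); env.hand_in(); rep('after')"
```

```text
final 40.62 gap 22.9 world ang -1.0 r 68.1 radial 1.3 tang -0.2 fz 7.1
the job is handed in; nothing more can be done
the job is handed in; nothing more can be done
```

The job is handed in at about 40.6 s of the 72 s allowed; the hand-in reports no verdict.

- **Scanner:** I squeezed the trigger to a finger gap of 44 mm (45 mm is a full squeeze) and let it go. The top camera then showed it sprung back out, in the same place as at the start, and it was still out at the end.
- **Closing the wheel:** I turned the handle clockwise until it hit the stop at world angle -2.5°. The press's measured yaw of -1.7° predicted the stop within 1°. I held it there with about 30 N for 0.3 s.
- **Backing off:** I turned it back 720°, and the hand ended at -1.0°. That is about 1.5° past two turns, against the 20° allowed. The handle is still gripped at 45 N (gap 23 mm), with almost no force along the turning direction.
- **Other things on the desk:** the mug, pen pot, memo block, calculator and tape look unmoved in the last side view. The stapler was mostly hidden behind the wheel, so I did not check it closely, but nothing went near it.

The only disagreement was the wheel's axis. My first camera estimate was about 2.5 mm off in x, giving up to 15 N of sideways force while closing. I corrected it before backing off, and that force stayed under 5 N at the readings taken each quarter turn.

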